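# Balance a food tub with sliding bar weights

## Robot

A 6-joint arm with a two-finger parallel gripper is mounted at the origin on the work surface. World frame = base frame: x ahead of the robot, y to its left, z up, the work surface at z = 0. Lengths are in m, angles in degrees, forces in N, time in s.
With the tool pointing down it reaches from about 0.3 to 0.95 m from the base axis. Payload 3.1 kg.
Tool frame: the origin (TCP) lies at the very end of the fingers, on their centre line; the grasp point (between the pads) lies 19 mm behind it (ctrl.hold_point_z is the distance from the TCP to the grasp point, in m); z points along the fingers, y is the line along which they close (so a half turn about z gives the same grasp; the last joint's range is limited). The gripper opens to 85 mm and grips with 20 to 120 N. Pads are 22 mm wide; open, the fingers measure 114 mm over their backs; the gripper's body (76 mm by 85 mm) begins 54 mm behind the grasp point. The pads swing forward as they close: fully open they stand 13 mm farther back than shut.
Start: joints at [60.579, 17.653, 93.61, -0, 68.738, -3.994], TCP at [0.268, 0.564, 0.231] pointing down, gripper open.
Joint ranges: [-175.34, 175.34], [-45.06, 112.39], [2.9, 150.54], [-68.45, 248.45], [3.09, 151.38], [-168.51, 168.51]. Speed limits (degrees/s): [159.86, 159.86, 180, 180, 180, 180].

## Interface

Orientations are given as a 3x3 rotation matrix whose columns are the frame's x, y, z axes.
In Python, from cell import ctrl gives the robot as it stands.
- The arm moves only by the tool apply_moves, never from a script. Its argument "deltas" is a list of rows, each a list of 2 entries, a list of its own where there are three numbers: the shift along the tool's x, y, z in cm, then the turn about the tool's z in rad. In form: [[[tx, ty, tz], twist], ...]. A call has 1 to 8 rows; each row is the pose to reach, as a shift and turn from the pose commanded when the call began, along the tool's axes at that moment; what a row does not reach only later rows make up. A row lasts 1/12 s, in which the tool goes at most 41.7 mm and 7.16 degrees, less where a joint would pass 70% of its speed; a pose out of reach is approached as far as the arm can. A call with a gripper value outside its range is refused whole. "jaw" is the opening, from 0 (shut) to 1 (fully open), set as the call begins (left out, the last holds). The fingers move at their own pace and stop on an object; "newtons" is the grip in N (left out, the last holds). Time passes only in rows, so rows that repeat a pose let the fingers close. It gives the time, the measured TCP pose, the force, the opening and the grip force at its end, in the units of the state.
- ctrl.observe(): the state, without advancing time (a new reading comes with each control period).
- ctrl.grab_frame(name): name is "scene" or "side" or "wrist"; returns a dict with "color" (400x640x3 uint8, blue, green, red), "fx", "fy", "cx", "cy" (pixels), "world_from_camera" (4x4, takes a point from camera to world coordinates). Camera axes: x right, y down, z forward; pixel columns grow to the right and rows downward; lengths in m; the calibration is good to about 2 mm. A picture is of the moment at which its call begins. There is no depth.
- ctrl.finish_job(): hands the job in; it is judged then, once.
The state is a dict: "clock": time; "q": joint angles; "joint_velocities": joint speeds; "effort": joint torques, N m; "position": TCP position; "orientation": TCP orientation; "force": force on the tool from outside, world axes, zero at the start; "torque": the same for the moment, N m; "gripper_width": finger opening in m; "grasp_force": force on a finger pad.
Only numpy, scipy, OpenCV 4.12 (cv2) and the standard library are available. Lean on these libraries where they do the work, as an engineer would, in place of code of your own. Each camera call takes 0.05 s, during which the arm holds its last target. There are 200 camera calls.

## Task

Weigh the tub that stands on the balance: slide the bar weights that match it from the weight shelf across onto the empty pan, so that the beam comes to rest level. Slide the weights, never lift them; a weight once on the pan cannot be taken back, so feel first how heavy the tub is, by pressing the empty pan down. Weights that are not needed stay on the shelf, the tub stays on its pan, and the bottle, mug, tape roll, bowl and spoon are left where they are.

Things in the scene. Friction and masses are not known exactly. Their poses are not given: they have to be found in the camera images.
- balance: fixed two-pan balance, grey base 340 mm long and 120 mm wide. Origin: on the table under the pivot. Its y axis runs along the beam, from the tub pan (pan centre at y = -140 mm) through the pivot to the weight pan (pan centre at y = +140 mm). Over the pivot a small dial plate with a needle in front of it reaches 185 mm above the table. The pans are kept horizontal by a linkage, so where a load lies on a pan does not matter. Level, both pan floors are 110 mm above the table
- beam (a joint): tilt of the beam in rad: 0 = level, positive = weight pan high, tub pan low; stops at +-0.11 (a pan rises or sinks 15 mm from level). A weak spring centres it: 1.4 N m per rad with 140 mm arms, so 100 g too much or too little tilts it by about 0.1 rad, and any larger difference just rests on the stop and shows nothing more
- wpan: the empty, weight pan of the balance: flat steel tray 215 mm (its x, across the beam) by 130 mm (its y, along the beam), 8 mm lip on three sides, no lip on the side towards the weight shelf (+y). It moves up and down with the beam. Origin: 38 mm below the centre of the pan floor. A push straight down on it that holds the beam level is equal to the weight of the tub
- pan_mid (a point): centre of the weight pan's floor (upper surface), moves with the pan
- shelf: fixed weight shelf, 215 mm (its x) by 156 mm (its y), flat top 127 mm above the table with no rim; it stands just beyond the weight pan with a 4 mm gap; its centre is 287 mm along the balance's +y from the pivot and its axes are those of the balance. Its top is 2 mm above the raised weight pan and 17 mm above the level one, so weights slide straight over onto the pan. Origin: on the table under its centre
- w400: loose plain bare-aluminium bar weight of 400 g, 100 mm long (its y), 50 mm wide (its x), 30 mm high; it lies on the shelf with its length pointing roughly towards the pan, in one of three lanes about 68 mm apart; which weight has which lane changes. Origin: centre of the underside
- w200: loose plain bare-aluminium bar weight of 200 g, 70 mm long (its y), 40 mm wide (its x), 26 mm high; it lies on the shelf with its length pointing roughly towards the pan, in one of three lanes about 68 mm apart; which weight has which lane changes. Origin: centre of the underside
- w100: loose plain bare-aluminium bar weight of 100 g, 60 mm long (its y), 25 mm wide (its x), 25 mm high; it lies on the shelf with its length pointing roughly towards the pan, in one of three lanes about 68 mm apart; which weight has which lane changes. Origin: centre of the underside
- tpan: the tub pan of the balance, a like tray with a lip all round. On it stands a closed round food tub, 110 mm across the grey lid, 74 mm high, that weighs 200, 300, 400, 500 or 600 g (to 2 percent); which of these cannot be seen. Four more tubs that look the same wait on a blue crate at the left end of the table, 170 mm high over their lids. Origin: 38 mm below the centre of the pan floor
- flask: loose black bottle, 68 mm across, 200 mm high, bystander. Origin: centre of the underside
- mug: loose white mug, 80 mm across, 90 mm high, bystander. Origin: centre of the underside
- tape: loose roll of paper tape lying flat, 90 mm across, 45 mm high, bystander. Origin: centre of the underside
- bowl: loose steel bowl, 130 mm across, 60 mm high, bystander. Origin: centre of the underside
- spoon: loose wooden spoon, 260 mm long, lying flat, bystander. Origin: under its middle
Not all that is in view belongs to the job. What is shaped like the w100 but brown is not meant. Leave any brown look-alike of the w400 alone.

How it is judged:
By the outcome, as a careful person would: the job done as asked, in the order asked, and still so for the second after the job is handed in, with the robot touching nothing.
It also fails if it takes over 58 s, if anything falls off the work surface, if the arm or the gripper's body presses on something with over 40 N, if the wrist force passes 120 N, or if a joint passes its speed limit or range.

## Working session

There is one attempt and no reset: what is moved stays moved. The work goes in short steps, Python scripts to look and compute and a tool call to move; the robot and the scene stay as the last step left them, time stands still between calls to the robot, and variables do not carry over. Pictures are saved under pics/ and viewed, at most 10 in all, crops included, and the job is handed in when it is done.

Besides the shell and the picture viewer there is one more tool, called after "Emit:" by a JSON object that holds its "fn" and its "kwargs". apply_moves: Moves the arm, as the interface text tells. Its arguments: {"type":"object","properties":{"deltas":{"type":"array"},"jaw":{"type":"number"},"newtons":{"type":"number"}},"required":["deltas"]}

```bash
mkdir -p pics; ls
python3 - <<'E'
from cell import ctrl
import cv2,numpy as np
o=ctrl.observe(); print(o)
for n in ("scene","side"):
    f=ctrl.grab_frame(n); cv2.imwrite(f"pics/{n}0.png",f["color"]); print(n,f["fx"],f["cx"],f["cy"],np.round(f["world_from_camera"],3).tolist())
E
```

```text
pics
{'clock': 0.0, 'q': array([ 6.05792825e+01,  1.77061297e+01,  9.36897364e+01,  1.18881365e-03,
        6.87381732e+01, -3.99264415e+00]), 'joint_velocities': array([ 0.01633917,  0.01199476, -0.01804843,  0.09048432,  0.02227236,
        0.02943743]), 'effort': array([ 1.93862921e-03, -4.15248191e+01, -2.76671576e+01,  3.52324207e-05,
        1.02716766e-02,  4.70800998e-06]), 'position': array([0.26796323, 0.56372406, 0.23002763]), 'orientation': array([[-9.03121672e-01,  4.29383147e-01, -1.16601242e-03],
       [ 4.29384691e-01,  9.03119412e-01, -2.02822611e-03],
       [ 1.82162347e-04, -2.33240284e-03, -9.99997263e-01]]), 'force': array([-0.1433768 , -0.44839191, -0.07350936]), 'torque': array([-0.04904589, -0.03275112, -0.01322107]), 'grasp_force': 0.0, 'gripper_width': 0.08534267990521666}
scene 518.5546839564398 327.6361434229776 205.44166766675212 [[-0.844, 0.343, -0.412, 1.096], [0.536, 0.542, -0.647, 0.78], [0.002, -0.767, -0.642, 0.952], [0.0, 0.0, 0.0, 1.0]]
side 388.1413701388131 317.3918529450767 198.7334476957408 [[0.951, -0.208, 0.227, 0.365], [-0.308, -0.639, 0.705, -0.68], [-0.002, -0.741, -0.672, 0.698], [0.0, 0.0, 0.0, 1.0]]
```

View pics/scene0.png

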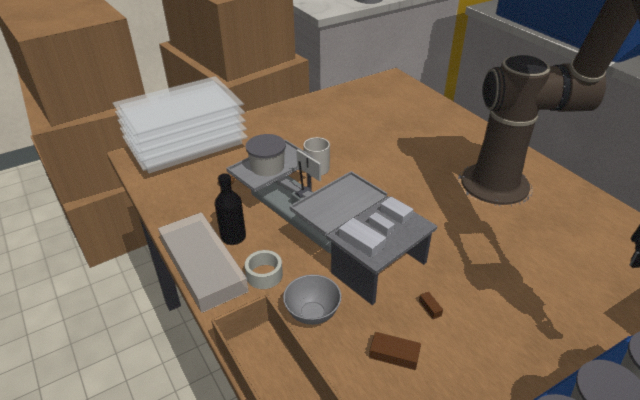

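View pics/side0.png

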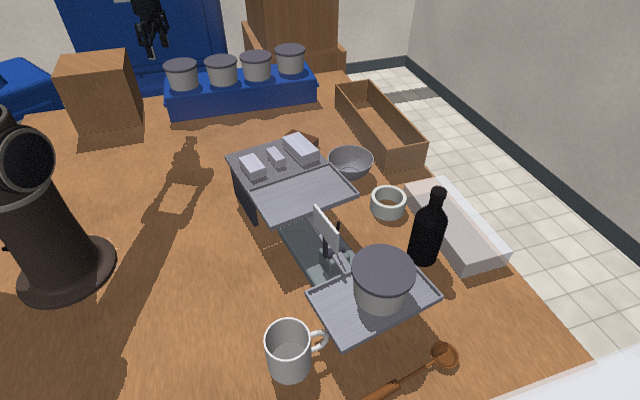

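The scene picture shows three aluminium bars on the shelf: w400 at (362,235), w100 at (381,222) and w200 at (396,209). The brown look-alikes, at (395,349) and (431,304), lie on the table and don't count. The side picture shows the same bars at (300,148), (276,156) and (252,166), and the tub at (383,280). One close crop of each view, tiled, to check.

Run:
```python
import cv2,numpy as np
a=cv2.imread("pics/scene0.png")[165:305,280:445]; b=cv2.imread("pics/side0.png")[120:240,215:375]
a=cv2.resize(a,None,fx=4,fy=4,interpolation=cv2.INTER_CUBIC)
cv2.imwrite("pics/c1.png",a); cv2.imwrite("pics/c2.png",cv2.resize(b,None,fx=4,fy=4,interpolation=cv2.INTER_CUBIC))
```

```text
(no output)
```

View pics/c1.png

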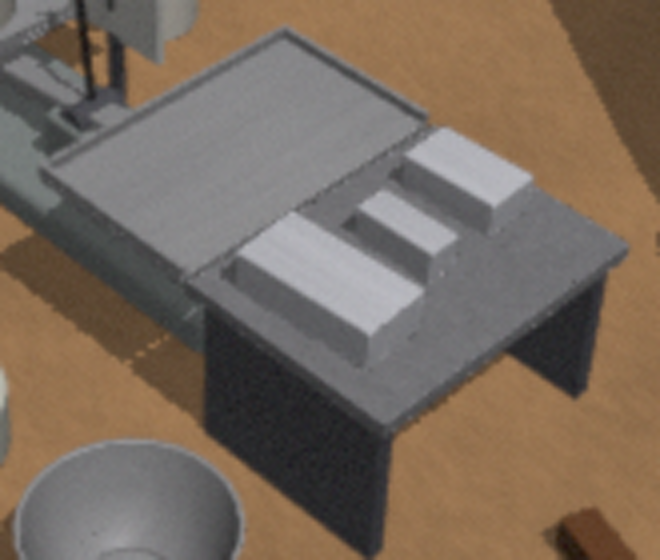

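View pics/c2.png

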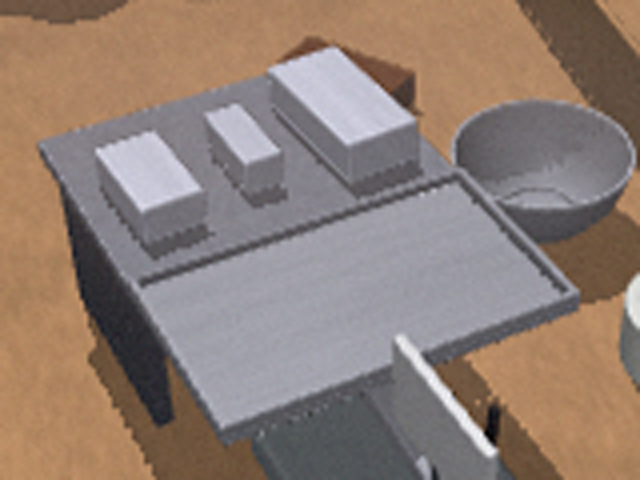

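The crops confirm three plain aluminium bars on the shelf: w400 in the far lane, w100 in the middle, w200 in the near lane. The brown blocks are on the table. Next I work out their positions.

```bash
cat > h.py <<'E'
from cell import ctrl
import numpy as np
def ray(f,uv,z):
    uv=np.atleast_2d(uv); T=np.array(f["world_from_camera"])
    d=np.c_[(uv[:,0]-f["cx"])/f["fx"],(uv[:,1]-f["cy"])/f["fy"],np.ones(len(uv))]@T[:3,:3].T
    return T[:3,3]+d*((z-T[2,3])/d[:,2])[:,None]
def crop(uv,off,s=4): return (np.array(uv)+.5)/s-.5+np.array(off)
E
python3 - <<'E'
from h import *
A=ctrl.grab_frame("scene");B=ctrl.grab_frame("side")
P={"shelf":(.127,[(195,278),(390,428),(628,245)],[(40,148),(135,280)]),
"w400":(.157,[(293,213),(236,255),(374,330),(424,292)],[(268,72),(335,46),(417,118),(348,147)]),
"w100":(.152,[(380,190),(357,208),(434,254),(457,237)],[(205,110),(240,103),(283,152),(246,163)]),
"w200":(.153,[(442,128),(406,157),(491,206),(532,178)],[(97,150),(155,131),(205,190),(142,212)]),
"pan":(.133,[(45,167),(285,30),(428,112)],[(140,285),(222,430),(578,293),(460,172)])}
for k,(z,a,b) in P.items():
    a=ray(A,crop(a,(280,165)),z)[:,:2];b=ray(B,crop(b,(215,120)),z)[:,:2]
    print(k,a.round(3).tolist(),b.round(3).tolist(),a.mean(0).round(4),b.mean(0).round(4))
    for p in (a,b): print([round(float(np.degrees(np.arctan2(*(q-w)[::-1]))),1) for q,w in zip(p,p[1:])],[round(float(np.linalg.norm(q-w)),3) for q,w in zip(p,p[1:])])
E
```

```text
shelf [[0.621, 0.037], [0.596, 0.193], [0.389, 0.15]] [[0.386, 0.139], [0.42, -0.004]] [0.5351 0.1265] [0.403  0.0675]
[-80.7, 11.7] [0.158, 0.211]
[103.1] [0.147]
w400 [[0.56, 0.048], [0.608, 0.06], [0.578, 0.151], [0.537, 0.142]] [[0.533, 0.133], [0.581, 0.149], [0.606, 0.056], [0.558, 0.041]] [0.5708 0.1003] [0.5693 0.0945]
[-165.4, -71.5, 12.9] [0.049, 0.096, 0.042]
[-161.7, 105.2, 18.0] [0.051, 0.096, 0.05]
w100 [[0.502, 0.054], [0.523, 0.06], [0.509, 0.116], [0.489, 0.111]] [[0.487, 0.111], [0.509, 0.112], [0.522, 0.054], [0.498, 0.051]] [0.5057 0.085 ] [0.5042 0.0821]
[-164.4, -76.2, 12.6] [0.022, 0.058, 0.021]
[-178.2, 102.2, 9.3] [0.022, 0.059, 0.024]
w200 [[0.436, 0.028], [0.471, 0.038], [0.456, 0.101], [0.419, 0.094]] [[0.417, 0.089], [0.454, 0.098], [0.47, 0.031], [0.432, 0.022]] [0.4456 0.0654] [0.4431 0.06  ]
[-163.5, -76.5, 10.6] [0.037, 0.064, 0.037]
[-166.9, 103.7, 13.1] [0.037, 0.068, 0.039]
pan [[0.649, -0.091], [0.444, -0.129], [0.417, -0.009]] [[0.421, -0.016], [0.44, -0.138], [0.649, -0.097], [0.624, 0.027]] [ 0.5032 -0.0763] [ 0.5333 -0.0562]
[10.7, -77.4] [0.208, 0.124]
[98.7, -168.9, -78.5] [0.124, 0.213, 0.127]
```

Emit:
{"fn": "apply_moves", "kwargs": {"deltas": [[[-3,-2.6,0],0.1],[[-6,-5.2,0],0.2],[[-9,-7.9,0],0.3],[[-12,-10.5,0],0.4],[[-15,-13.1,0],0.5],[[-18,-15.8,0],0.6],[[-21,-18.4,0],0.7],[[-24,-21,0],0.8]], "jaw": 0}}

```text
clock: 0.87
position: [0.3951, 0.2699, 0.2313]
orientation: [[-0.317, 0.948, 0.0], [0.948, 0.317, 0.0], [-0.0, 0.0, -1.0]]
force: [1.1, -0.0, 0.5]
gripper_width: -0.0002
grasp_force: 0.0
```

Emit:
{"fn": "apply_moves", "kwargs": {"deltas": [[[-3.9,0.3,0],0.02],[[-7.8,0.6,0],0.04],[[-11.7,0.9,0],0.06],[[-15.6,1.3,0],0.08],[[-19.5,1.6,0],0.1],[[-23.4,2,0],0.12],[[-27.3,2.3,0],0.127],[[-31,2.6,0],0.127]]}}

```text
clock: 1.53
position: [0.5196, -0.0156, 0.2313]
orientation: [[-0.198, 0.98, 0.0], [0.98, 0.198, -0.0], [-0.0, 0.0, -1.0]]
force: [1.9, 0.5, -0.3]
gripper_width: -0.0001
grasp_force: 0.0
```

Emit:
{"fn": "apply_moves", "kwargs": {"deltas": [[[-2,0,2],0],[[-4,0,5],0],[[-4,0,8],0],[[-4,0,9],0],[[-4,0,9],0],[[-4,0,9],0],[[-4,0,9],0]]}}

```text
clock: 2.12
position: [0.5284, -0.0523, 0.143]
orientation: [[-0.2, 0.98, 0.003], [0.98, 0.2, -0.0], [-0.001, 0.003, -1.0]]
force: [-0.0, -0.2, 0.4]
gripper_width: -0.0001
grasp_force: 0.0
```

Run:
```python
from h import *
import cv2
for n in range(3):
    f=ctrl.grab_frame("scene"); o=ctrl.observe(); print(o["position"].round(4),o["force"].round(2),o["torque"].round(2))
print(o["orientation"].round(3))
w=ctrl.grab_frame("side")
a=cv2.resize(f["color"][165:265,280:445],None,fx=4,fy=4);b=cv2.resize(w["color"][120:240,215:375],None,fx=4,fy=4)
cv2.imwrite("pics/d.png",cv2.resize(np.hstack([a[:400,:],cv2.resize(b,(533,400))]),(800,268)))
```

```text
[ 0.5288 -0.0523  0.1434] [ 0.55 -0.84  0.12] [-0.07 -0.    0.03]
[ 0.5288 -0.0523  0.1434] [ 0.11 -0.82 -0.3 ] [-0.03 -0.03  0.01]
[ 0.5286 -0.0523  0.1433] [ 0.45  0.39 -1.1 ] [ 0.02  0.04 -0.02]
[[-0.2    0.98   0.004]
 [ 0.98   0.2   -0.001]
 [-0.001  0.004 -1.   ]]
```

View pics/d.png

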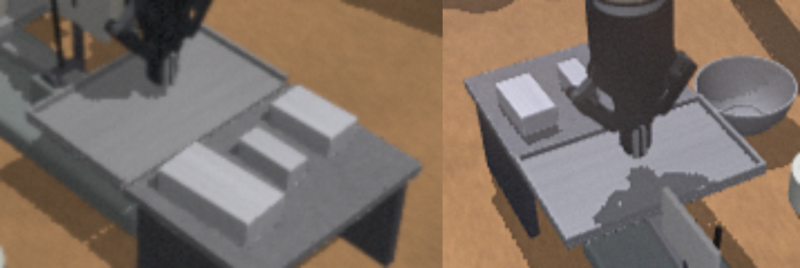

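The picture shows the shut fingers over the middle of the raised pan, at (160,85) left and (635,150) right. The bars haven't moved. Force noise is about 0.5 N, so I'll average readings.

```bash
cat >> h.py <<'E'
def avg(n):
    F=[];Z=[]
    for i in range(n):
        ctrl.grab_frame("wrist"); o=ctrl.observe(); F.append(o["force"]); Z.append(o["position"])
    F=np.array(F); print(o["clock"],"F",F.mean(0).round(3),"sem",(F.std(0)/n**.5).round(3),"pos",np.mean(Z,0).round(4),Z[-1].round(4))
E
python3 -c "
from h import *
avg(16)"
```

```text
3.1167 F [ 0.072 -0.179  0.046] sem [0.108 0.124 0.133] pos [ 0.5273 -0.0526  0.1415] [ 0.5271 -0.0527  0.1412]
```

Emit:
{"fn": "apply_moves", "kwargs": {"deltas": [[[0,0,0.8],0],[[0,0,1.6],0],[[0,0,2.1],0],[[0,0,2.5],0],[[0,0,2.9],0],[[0,0,3.3],0],[[0,0,3.3],0],[[0,0,3.3],0]]}}

```text
clock: 3.78
position: [0.5271, -0.0522, 0.1083]
orientation: [[-0.198, 0.98, -0.0], [0.98, 0.198, 0.001], [0.001, -0.0, -1.0]]
force: [0.2, 3.3, 4.8]
gripper_width: 0.0003
grasp_force: 2.5
```

```bash
python3 -c "
from h import *
avg(8);avg(14)"
```

```text
4.1833 F [-0.694  2.504  4.674] sem [0.161 0.099 0.156] pos [ 0.5271 -0.0522  0.1086] [ 0.5271 -0.0522  0.1086]
4.8833 F [-0.441  2.603  4.736] sem [0.169 0.149 0.134] pos [ 0.5271 -0.0522  0.1086] [ 0.5271 -0.0522  0.1086]
```

Emit:
{"fn": "apply_moves", "kwargs": {"deltas": [[[0,0,0.3],0],[[0,0,0.6],0],[[0,0,0.6],0],[[0,0,0.3],0],[[0,0,0.1],0],[[0,0,-0.15],0],[[0,0,-0.15],0],[[0,0,-0.15],0]]}}

```text
clock: 5.55
position: [0.5271, -0.0523, 0.1103]
orientation: [[-0.199, 0.98, -0.0], [0.98, 0.199, 0.001], [0.001, 0.0, -1.0]]
force: [-0.5, 3.8, 4.9]
gripper_width: 0.0
grasp_force: 2.5
```

```bash
python3 -c "
from h import *
avg(4);avg(16)"
```

```text
5.75 F [-0.663  3.184  4.782] sem [0.209 0.156 0.041] pos [ 0.5271 -0.0524  0.1101] [ 0.5271 -0.0524  0.11  ]
6.55 F [-0.566  3.374  5.028] sem [0.102 0.108 0.114] pos [ 0.5271 -0.0526  0.1098] [ 0.5271 -0.0527  0.1098]
```

The two presses gave 4.7 and 5.0 N, so probably 500 g, and in any case at least 400 g. The w400 is needed for both 400 and 500 g. I'll slide it first and then check the tilt.

Emit:
{"fn": "apply_moves", "kwargs": {"deltas": [[[0,0,-3],0],[[0,0,-6],0],[[2,0.7,-8.5],0],[[6,2,-8.5],0],[[10,3.3,-8.5],0],[[14,4.6,-8.5],0],[[18,6,-8.5],0],[[21.5,7,-8.5],0]], "jaw": 0.19}}

```text
clock: 7.22
position: [0.5533, 0.1728, 0.1939]
orientation: [[-0.199, 0.98, 0.001], [0.98, 0.199, -0.002], [-0.002, 0.0, -1.0]]
force: [0.1, -0.1, -0.5]
gripper_width: 0.0163
grasp_force: 0.0
```

Emit:
{"fn": "apply_moves", "kwargs": {"deltas": [[[0,0,0],0],[[0,0,0],0],[[0,0,0],0]]}}

```text
clock: 7.47
position: [0.5525, 0.1709, 0.1936]
orientation: [[-0.2, 0.98, -0.001], [0.98, 0.2, -0.002], [-0.002, -0.002, -1.0]]
force: [-0.2, -0.9, 0.5]
gripper_width: 0.016
grasp_force: 0.0
```

Run:
```python
from h import *
import cv2
f=ctrl.grab_frame("scene"); w=ctrl.grab_frame("wrist");o=ctrl.observe(); print(o["position"].round(4),o["gripper_width"])
a=cv2.resize(f["color"][165:285,290:450],(533,400),interpolation=cv2.INTER_CUBIC);b=cv2.resize(w["color"],(640,400))
cv2.imwrite("pics/e.png",cv2.resize(np.hstack([a,b]),(800,273)))
```

```text
[0.5527 0.1701 0.194 ] 0.01592644696976472
```

View pics/e.png

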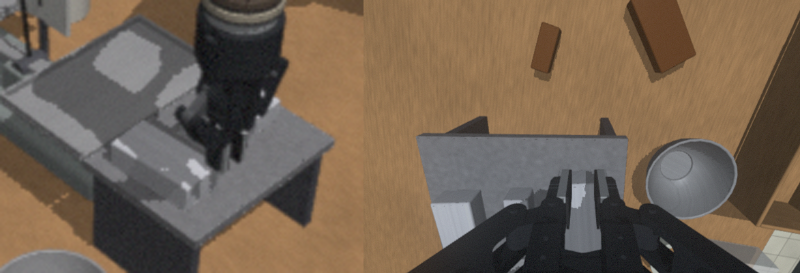

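The picture shows the fingers standing just behind the w400's outer end, at (220,155) left and (585,205) wrist. There is about 12 mm of room, so I lower them and push.

Emit:
{"fn": "apply_moves", "kwargs": {"deltas": [[[0,0,2],0],[[0,0,4],0],[[0,0,5.4],0],[[0,0,6.1],0],[[0,0,6.1],0],[[0,0,6.1],0]]}}

```text
clock: 8.07
position: [0.5531, 0.1708, 0.1337]
orientation: [[-0.197, 0.98, -0.0], [0.98, 0.197, -0.0], [-0.0, -0.0, -1.0]]
force: [-0.2, -0.3, 0.2]
gripper_width: 0.016
grasp_force: 0.0
```

Emit:
{"fn": "apply_moves", "kwargs": {"deltas": [[[-0.7,0,0],0],[[-1.4,0,0],0],[[-2.1,0,0],0],[[-2.8,0,0],0],[[-3.5,0,0],0],[[-4.2,0,0],0],[[-4.9,0,0],0],[[-5.6,0,0],0]]}}

```text
clock: 8.73
position: [0.5642, 0.1165, 0.1339]
orientation: [[-0.199, 0.98, 0.0], [0.98, 0.199, 0.0], [0.0, 0.0, -1.0]]
force: [-0.8, 2.5, 2.2]
gripper_width: 0.0166
grasp_force: 1.5
```

Emit:
{"fn": "apply_moves", "kwargs": {"deltas": [[[-0.7,0,0],0],[[-1.4,0,0],0],[[-2.1,0,0],0],[[-2.8,0,0],0],[[-3.5,0,0],0],[[-4.2,0,0],0],[[-4.9,0,0],0],[[-5.6,0,0],0]]}}

```text
clock: 9.4
position: [0.575, 0.0612, 0.1333]
orientation: [[-0.199, 0.98, -0.001], [0.98, 0.199, -0.001], [-0.0, -0.001, -1.0]]
force: [0.6, 1.6, -0.4]
gripper_width: 0.0158
grasp_force: 0.9
```

Emit:
{"fn": "apply_moves", "kwargs": {"deltas": [[[-0.6,0,0],0],[[-1.2,0,0],0],[[-1.8,0,0],0],[[-2.4,0,0],0],[[-3.0,0,0],0],[[-3.5,0,0],0],[[-3.8,0,0],0],[[-3.8,0,0],0]]}}

```text
clock: 10.07
position: [0.5831, 0.0239, 0.1339]
orientation: [[-0.198, 0.98, 0.001], [0.98, 0.198, -0.001], [-0.001, 0.0, -1.0]]
force: [-1.0, 0.7, 0.7]
gripper_width: 0.0164
grasp_force: 0.0
```

Run:
```python
from h import *
import cv2
f=ctrl.grab_frame("scene"); w=ctrl.grab_frame("side");o=ctrl.observe(); print(o["position"].round(4),o["force"].round(1))
a=cv2.resize(f["color"][165:285,290:450],(533,400),interpolation=cv2.INTER_CUBIC);b=cv2.resize(w["color"][100:250,200:400],(533,400))
cv2.imwrite("pics/f.png",cv2.resize(np.hstack([a,b]),(800,300)))
```

```text
[0.5832 0.0245 0.1341] [-0.   0.7  0.2]
```

View pics/f.png

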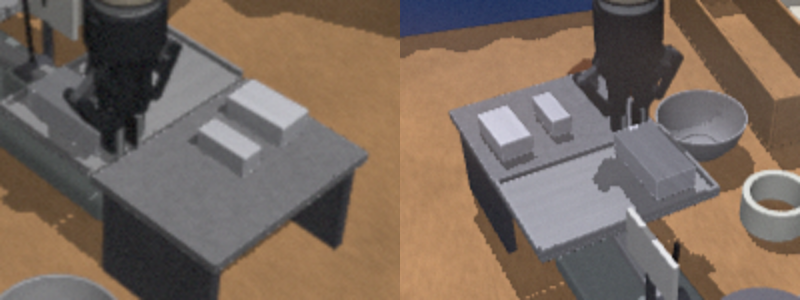

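The w400 now lies fully on the pan, at (660,160) in the side view, and the pan is still raised. That rules out 400 g. I'll nudge it clear of the edge, then press again to feel the remainder.

Emit:
{"fn": "apply_moves", "kwargs": {"deltas": [[[-0.2,0,0],0],[[-0.4,0,0],0],[[-0.4,0,0],0],[[0.6,0,0],0],[[0.6,0,-3],0],[[0,-1,-6],0],[[0,-4,-6.5],0],[[-2,-7,-6.5],0]]}}

```text
clock: 10.83
position: [0.5202, -0.0066, 0.2022]
orientation: [[-0.202, 0.979, 0.007], [0.979, 0.202, 0.0], [-0.001, 0.007, -1.0]]
force: [-0.4, 0.1, 0.5]
gripper_width: 0.0161
grasp_force: 0.0
```

Emit:
{"fn": "apply_moves", "kwargs": {"deltas": [[[-2.3,-1.6,0],0],[[-4.5,-3.3,1],0],[[-4.5,-3.3,3],0],[[-4.5,-3.3,5],0],[[-4.5,-3.3,5],0],[[-4.5,-3.3,5],0]], "jaw": 0}}

```text
clock: 11.33
position: [0.4936, -0.0588, 0.148]
orientation: [[-0.199, 0.98, -0.003], [0.98, 0.199, 0.0], [0.001, -0.003, -1.0]]
force: [0.9, 0.7, 0.0]
gripper_width: 0.0
grasp_force: 0.0
```

```bash
python3 -c "
from h import *
avg(16)
import cv2
a=cv2.imread('pics/side0.png');b=ctrl.grab_frame('side')['color']
for (u,v) in ((270,227),(358,194)):
  t=a[v-8:v+9,u-8:u+9]; r=cv2.matchTemplate(b[v-14:v+23,u-14:u+15],t,cv2.TM_CCOEFF_NORMED); print(cv2.minMaxLoc(r)[1],np.array(cv2.minMaxLoc(r)[3])-6)
"
```

```text
12.1333 F [ 0.063 -0.114  0.115] sem [0.111 0.104 0.11 ] pos [ 0.4953 -0.0591  0.1494] [ 0.4947 -0.0593  0.1487]
0.9253273606300354 [-4 -6]
0.9508011937141418 [0 0]
```

Now press to level.

Emit:
{"fn": "apply_moves", "kwargs": {"deltas": [[[0,0,1],0],[[0,0,2],0],[[0,0,2.5],0],[[0,0,3],0],[[0,0,3.4],0],[[0,0,3.8],0],[[0,0,3.8],0],[[0,0,3.8],0]]}}

```text
clock: 12.85
position: [0.4945, -0.0592, 0.1104]
orientation: [[-0.199, 0.98, -0.001], [0.98, 0.199, 0.0], [0.0, -0.001, -1.0]]
force: [-1.7, 0.2, 3.0]
gripper_width: 0.0002
grasp_force: 1.6
```

```bash
python3 -c "
from h import *
avg(6);avg(16)"
```

```text
13.15 F [-0.788  0.04   0.706] sem [0.22  0.321 0.199] pos [ 0.4949 -0.0593  0.111 ] [ 0.495  -0.0593  0.1111]
13.95 F [-0.289 -0.132  0.772] sem [0.132 0.109 0.091] pos [ 0.495  -0.0593  0.1109] [ 0.495  -0.0593  0.1108]
```

The remainder is about 0.8 N, or 100 g, so the tub weighs 500 g and the w100 goes next.

Emit:
{"fn": "apply_moves", "kwargs": {"deltas": [[[0,0,-3],0],[[0,0,-6],0],[[2,0.4,-8.3],0],[[6,1.1,-8.3],0],[[10,1.9,-8.3],0],[[14,2.6,-8.3],0],[[17,3.2,-8.3],0],[[19.5,3.7,-8.3],0]]}}

```text
clock: 14.62
position: [0.4916, 0.1417, 0.1937]
orientation: [[-0.2, 0.98, -0.0], [0.98, 0.2, 0.001], [0.001, -0.0, -1.0]]
force: [1.4, -0.8, -0.5]
gripper_width: 0.0
grasp_force: 0.0
```

Emit:
{"fn": "apply_moves", "kwargs": {"deltas": [[[0,0,0],0],[[0,0,0],0],[[0,0,0],0],[[0,0,0],0]]}}

```text
clock: 14.95
position: [0.4921, 0.1383, 0.1935]
orientation: [[-0.198, 0.98, -0.001], [0.98, 0.198, -0.001], [-0.0, -0.001, -1.0]]
force: [-0.2, -0.4, -0.1]
gripper_width: -0.0005
grasp_force: 0.0
```

Run:
```python
from h import *
import cv2
f=ctrl.grab_frame("scene"); w=ctrl.grab_frame("side");o=ctrl.observe(); print(o["position"].round(4),o["force"].round(1))
a=cv2.resize(f["color"][165:285,290:450],(533,400),interpolation=cv2.INTER_CUBIC);b=cv2.resize(w["color"][100:250,200:400],(533,400))
cv2.imwrite("pics/g.png",cv2.resize(np.hstack([a,b]),(800,300)))
```

```text
[0.4923 0.1381 0.1936] [ 0.4 -0.5 -0.2]
```

View pics/g.png

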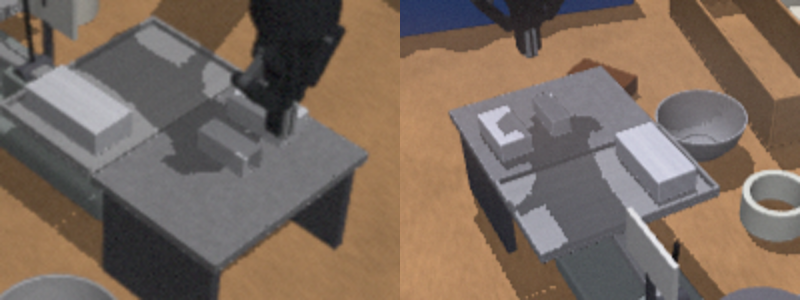

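The w400 is on the pan at (655,160) in the side view. The w100 at (230,145) in the scene view is still in its place, with the fingers above its outer end. I lower and push.

Emit:
{"fn": "apply_moves", "kwargs": {"deltas": [[[0,0,2],0],[[0,0,4],0],[[0,0,5.4],0],[[0,0,6.1],0],[[0,0,6.35],0],[[0,0,6.35],0]]}}

```text
clock: 15.55
position: [0.4921, 0.1386, 0.1299]
orientation: [[-0.198, 0.98, -0.001], [0.98, 0.198, -0.0], [-0.0, -0.001, -1.0]]
force: [-0.6, 0.4, 0.7]
gripper_width: 0.0001
grasp_force: 0.0
```

Emit:
{"fn": "apply_moves", "kwargs": {"deltas": [[[-0.7,0,0],0],[[-1.4,0,0],0],[[-2.1,0,0],0],[[-2.8,0,0],0],[[-3.5,0,0],0],[[-4.2,0,0],0],[[-4.9,0,0],0],[[-5.6,0,0],0]]}}

```text
clock: 16.22
position: [0.5036, 0.0836, 0.1303]
orientation: [[-0.198, 0.98, 0.0], [0.98, 0.198, 0.0], [0.0, 0.0, -1.0]]
force: [0.1, 1.2, 0.2]
gripper_width: 0.0
grasp_force: 0.4
```

Emit:
{"fn": "apply_moves", "kwargs": {"deltas": [[[-0.7,0,0],0],[[-1.4,0,0],0],[[-2.1,0,0],0],[[-2.8,0,0],0],[[-3.5,0,0],0],[[-4.2,0,0],0],[[-4.9,0,0],0],[[-5.4,0,0],0]]}}

```text
clock: 16.88
position: [0.5142, 0.0305, 0.1301]
orientation: [[-0.198, 0.98, -0.0], [0.98, 0.198, -0.0], [-0.0, -0.0, -1.0]]
force: [0.3, 0.8, 0.3]
gripper_width: 0.0002
grasp_force: 0.2
```

Run:
```python
from h import *
import cv2
f=ctrl.grab_frame("scene"); w=ctrl.grab_frame("side");o=ctrl.observe(); print(o["position"].round(4),o["force"].round(1))
a=cv2.resize(f["color"][165:285,290:450],(533,400),interpolation=cv2.INTER_CUBIC);b=cv2.resize(w["color"][100:250,200:400],(533,400))
cv2.imwrite("pics/i.png",cv2.resize(np.hstack([a,b]),(800,300)))
```

```text
[0.5143 0.0305 0.1302] [-0.2  0.6  0.7]
```

View pics/i.png

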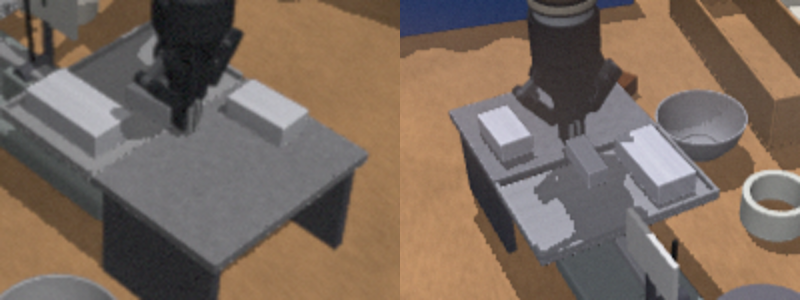

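The w100 is straddling the gap at (585,160) in the side view. I keep pushing.

Emit:
{"fn": "apply_moves", "kwargs": {"deltas": [[[-0.5,0,0],0],[[-1,0,0],0],[[-1.5,0,0],0],[[-2,0,0],0],[[-2.5,0,0],0],[[-3,0,0],0],[[-3.5,0,0],0],[[-3.5,0,0],0]]}}

```text
clock: 17.65
position: [0.5214, -0.0039, 0.1304]
orientation: [[-0.198, 0.98, 0.0], [0.98, 0.198, -0.001], [-0.001, 0.0, -1.0]]
force: [0.4, 0.4, 0.7]
gripper_width: -0.0
grasp_force: 0.0
```

Emit:
{"fn": "apply_moves", "kwargs": {"deltas": [[[1,0,0],0],[[1.5,0,-1.5],0],[[3,0,-5],0],[[6.5,0,-8],0],[[10.5,0,-10],0],[[14.5,0,-12],0],[[18,0,-13],0],[[21,0,-13],0]]}}

```text
clock: 18.32
position: [0.4802, 0.2063, 0.2642]
orientation: [[-0.199, 0.98, 0.006], [0.98, 0.199, 0.003], [0.002, 0.007, -1.0]]
force: [0.1, 0.0, -0.1]
gripper_width: -0.0001
grasp_force: 0.0
```

Emit:
{"fn": "apply_moves", "kwargs": {"deltas": [[[2,0,0],0],[[4,0,0],0],[[4,0,0],0],[[4,0,0],0],[[4,0,0],0],[[4,0,0],0],[[4,0,0],0],[[4,0,0],0]]}}

```text
clock: 18.98
position: [0.4717, 0.2413, 0.2602]
orientation: [[-0.197, 0.98, -0.0], [0.98, 0.197, -0.0], [-0.0, -0.0, -1.0]]
force: [-0.2, -0.0, 0.2]
gripper_width: -0.0
grasp_force: 0.0
```

Run:
```python
from h import *
import cv2
f=ctrl.grab_frame("scene"); 
for i in range(15): ctrl.grab_frame("wrist")
w=ctrl.grab_frame("side");f2=ctrl.grab_frame("scene");o=ctrl.observe(); print(o["position"].round(4),np.abs(f["color"].astype(int)-f2["color"])[100:285,220:420].mean())
a=cv2.resize(f2["color"][115:285,220:450],(540,400),interpolation=cv2.INTER_CUBIC);b=cv2.resize(w["color"][130:330,210:450],(480,400),interpolation=cv2.INTER_CUBIC)
cv2.imwrite("pics/j.png",cv2.resize(np.hstack([a,b]),(800,314)))
```

```text
[0.4714 0.2422 0.2603] 1.9916306306306306
```

View pics/j.png

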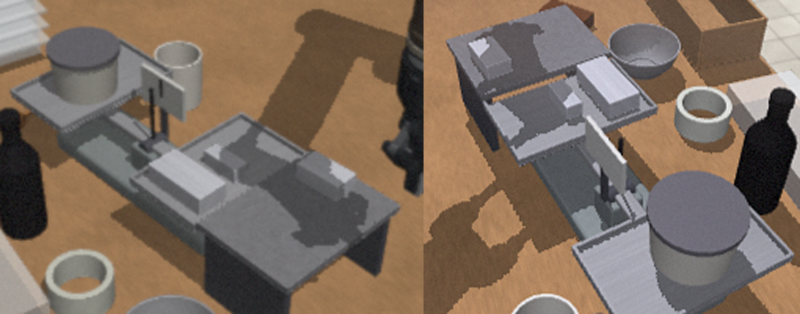

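Run:
```python
from h import *
import cv2
B=ctrl.grab_frame("side"); T=np.linalg.inv(B["world_from_camera"])
for z in (.133,.128,.123,.118,.113,.108):
    p=T[:3,:3]@[.440,-.138,z]+T[:3,3]; print(z,(p[:2]/p[2]*B["fx"]+[B["cx"],B["cy"]]).round(1))
print(ray(B,(302,192),.135))
a=cv2.imread('pics/side0.png');b=B['color']
for (u,v) in ((270,227),(358,194)):
  t=a[v-8:v+9,u-8:u+9]; r=cv2.matchTemplate(b[v-14:v+23,u-14:u+15],t,cv2.TM_CCOEFF_NORMED); print(cv2.minMaxLoc(r)[1],np.array(cv2.minMaxLoc(r)[3])-6)
c=cv2.imread('pics/scene0.png');d=ctrl.grab_frame("scene")["color"]
for (u,v) in ((230,172),(262,150)):
  t=c[v-10:v+11,u-8:u+9]; r=cv2.matchTemplate(d[v-20:v+21,u-18:u+19],t,cv2.TM_CCOEFF_NORMED); print(cv2.minMaxLoc(r)[1],np.array(cv2.minMaxLoc(r)[3])-10)
```

```text
0.133 [270.3 226.9]
0.128 [270.5 228.6]
0.123 [270.7 230.3]
0.118 [270.9 232. ]
0.113 [271.1 233.7]
0.108 [271.3 235.4]
[[ 0.52965409 -0.05783969  0.135     ]]
0.9518342614173889 [0 5]
0.7739565372467041 [-1  4]
0.8176635503768921 [ 2 -1]
0.9113285541534424 [ 0 -5]
```

The pan corner has dropped 5 px, which is 15 mm, so the beam is level. The w400 and w100 are on the pan, the w200 is on the shelf, and the arm is clear.

```bash
python3 -c "
from cell import ctrl
print(ctrl.finish_job())"
```

```text
the job is handed in; nothing more can be done
None
```

The tub weighs about 500 g: I slid the w400 and w100 onto the pan, the beam rests level by the camera check, the w200 stays on the shelf, and the job is handed in.

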